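# Put the dry pink lid away

## Task

The pink container lid is dry: slide it up out of its leaning slot in the white drying rack by its upper edge, and stand it on edge, the same edge down, in the free bay of the wooden stand, the bay with the green pad and edging. Lower it onto the pad before letting go rather than dropping it, and leave the other lids and the wooden boards where they are.

Things in the scene. Friction and masses are not known exactly. Their poses are not given: they have to be found in the camera images.
- pink_lid_center (a point): Centre of the pink rigid plastic lid (loose, about 100 g): a flat plate 7 mm thick (its x), 150 mm wide (y), 120 mm tall (z, towards its upper edge, 60 mm from the centre). It starts on its lower edge in one of the rack's slots, leaning 30 degrees from vertical, the top towards the rack's -x (the robot's side); its upper 65 mm stand free of the slot.
- drying_rack: White drying rack, fixed, 250 x 175 mm. Origin: centre of its slots, on the table. Three slots along y, leaning 30 degrees to -x, bottoms at x = -67, 0, +67 mm, 30 mm above the table; each 11 mm wide, 55 mm deep along the slope. Side walls 66 mm high close the ends: a lid leaves only up its slope. Neighbouring lids stand 58 mm apart square to their faces, tops about 135 mm above the table.
- green_pad_top (a point): Centre of the top of the green pad (18 x 120 x 2 mm, fixed) at the bottom of the stand's free bay, whose mouth has a green edging; 14 mm above the table. x across the bay (20 mm wide, between wooden blocks whose tops are 62 mm above the table), y along it (130 mm, ends open), z up. The lid stands on the pad with its width along y; either face may look either way.
- stand: Wooden storage stand, fixed, 176 mm (x) by 130 mm (y), 62 mm high, at varying place and yaw. Origin: centre of its footprint on the table. Three upright bays with centres at x = -58, 0 and +58 mm; two hold dark wooden boards, the third, which varies, is free and has the green pad.
- yellow_lid_center (a point): Centre of the yellow lid, same size and axes as the pink one, loose in another slot of the rack; stays there.
- white_lid_center (a point): Centre of the white lid, same size and axes as the pink one, loose in another slot of the rack; stays there.
- board_a: Dark wooden board standing on edge in a bay of the stand, 15 mm thick (x), 140 mm wide (y), 85 mm tall, loose; its top is 97 mm above the table. Origin: centre of its lower edge. Stays there.
- board_b: Second dark wooden board, same size as board_a, in another bay. Stays there.
Not all that is in view belongs to the job. Leave any blue or turquoise look-alike of the part that bears pink_lid_center alone.

How it is judged:
On the way, in this order (a step that is already met when the one before it is completed fails the run):
1. the pink lid is drawn up clear of its slot, held by the fingers (its centre more than 140 mm above the table) (z of pink_lid_center in the frame of drying_rack above 0.14 m and contact force between the fingers and pink_lid above 0.5 N), for 0.2 s.
2. still held, the pink lid has been lowered into the bay with the green pad, its lower edge within 15 mm of the pad (x of pink_lid_center in the frame of green_pad_top between -0.02 and 0.02 m and y of pink_lid_center in the frame of green_pad_top between -0.03 and 0.03 m and z of pink_lid_center in the frame of green_pad_top between 0.05 and 0.075 m and contact force between the fingers and pink_lid above 0.5 N), for 0.1 s.
At the end, for the whole second after the job is handed in: The pink lid stands at rest and released in the bay with the green pad, lower edge on the pad: its centre 50 to 67 mm above the pad, within 25 mm of the pad's centre across the bay and 30 mm along it, its upper edge up and within 0.4 rad of upright (leaning on a block is fine) (x of pink_lid_center in the frame of green_pad_top between -0.025 and 0.025 m and y of pink_lid_center in the frame of green_pad_top between -0.03 and 0.03 m and z of pink_lid_center in the frame of green_pad_top between 0.05 and 0.067 m and angle between pink_lid_center's own z axis and vertical below 0.4 rad and linear speed of pink_lid below 0.02 m/s and contact force between the fingers and pink_lid below 0.05 N); the robot touches nothing.
It fails at once if another lid or a wooden board moved by more than 30 mm (distance of any of yellow_lid_center, white_lid_center, board_a, board_b from where it was at the start of the episode above 0.03 m).
It also fails if it takes over 42 s, if anything falls off the work surface, if the arm or the gripper's body presses on something with over 40 N, if the wrist force passes 120 N, or if a joint passes its speed limit or range.

## Robot

A 6-joint arm with a two-finger parallel gripper is mounted at the origin on the work surface. World frame = base frame: x ahead of the robot, y to its left, z up, the work surface at z = 0. Lengths are in m, angles in rad, forces in N, time in s.
With the tool pointing down it reaches from about 0.25 to 0.775 m from the base axis. Payload 4 kg.
Tool frame: the origin (TCP) lies at the very end of the fingers, on their centre line; the grasp point (between the pads) lies hold_point_z behind it (hold_point_z is the distance from the TCP to the grasp point, in m); z points along the fingers, y is the direction in which the jaws open and shut (so a half turn about z gives the same grasp; the last joint's range is limited). The gripper opens to 94 mm and grips with 3 to 60 N. Pads are 16 mm wide; open, the fingers measure 119 mm over their backs; the gripper's body (75 mm by 177 mm) begins 78 mm behind the grasp point.
Start: joints at [1.186, 0.087, 1.371, -0, 1.684, -0.103], TCP at [0.153, 0.528, 0.206] pointing down, gripper open.
Joint ranges: [-3.1, 3.1], [-0.76, 2.03], [0.27, 2.55], [-1.08, 4.22], [0.17, 2.65], [-2.57, 2.57]. Speed limits (rad/s): [2.79, 2.79, 3.14, 3.14, 3.14, 3.14].

## Interface

Orientations are given as [roll, pitch, yaw] about the fixed x, y, z axes, in that order (R = Rz(yaw) Ry(pitch) Rx(roll)).
In Python, from bench import * gives the robot as it stands.
- The arm moves only by the tool step_arm, never from a script. Its argument "increments" is text: rows parted by semicolons, each of 6 numbers parted by spaces: the shift along the tool's x, y, z in cm, then the turn, a rotation vector about the tool's x, y, z in rad. A call has 1 to 5 rows; each row shifts and turns the commanded pose from where the row before left it, along the tool's axes as they then stand; what a row does not reach is not made up. A row lasts 1/10 s, in which the tool goes at most 50 mm and 8.59 degrees, less where a joint would pass 70% of its speed; a pose out of reach is approached as far as the arm can. A call is refused whole if a number of a shift passes 5 or a number of a turn 0.15, either way. A call with a gripper value outside its range is refused whole. "claw" is the gripper's target within -1 to 1 (shut at 1, half-way at 0, fully open at -1), set as the call begins (left out, the last holds). The fingers move at their own pace and stop on an object; the grip force is fixed at half the most. Time passes only in rows, so rows that do not move let the fingers close. It gives the time, the measured TCP pose, the force and the opening at its end, in the units of the state.
- get_obs(): the state, without advancing time (a new reading comes with each control period).
- snapshot(name): name is "scene" or "side" or "wrist"; returns the picture (420x560x3 uint8, red, green, blue); there is no depth.
- calibration(name): a dict with "camera_matrix" (3x3 intrinsics, pixels), "eye" and "orientation" of the camera in the world; the wrist camera has in their place "tool_from_camera" (4x4, takes a point from camera to tool coordinates, whose origin is the TCP and whose axes are the flange's). Camera axes: x right, y up, looking along -z (the intrinsics and any distortion apply to the point x, -y, -z); pixel columns grow to the right and rows downward; lengths in m; the calibration is good to about 2 mm. A picture is of the moment at which its call begins: read the wrist's pose just before it. calibration takes no time and is no camera call.
- close_job(): hands the job in, once; it reports no verdict.
The state is a dict: "time": time; "joint_positions": joint angles; "qvel": joint speeds; "joint_torque": joint torques, N m; "tool_pos": TCP position; "ee_rot": TCP orientation; "wrist_force": force on the tool from outside, world axes, zero at the start; "wrist_torque": the same for the moment, N m; "width": finger opening in m.
Only numpy, scipy, OpenCV 4.12 (cv2) and the standard library are available. Lean on these libraries where they do the work, as an engineer would, in place of code of your own. Each camera call takes 0.05 s, during which the arm holds its last target. There are 200 camera calls.

## Working session

There is one attempt and no reset: what is moved stays moved. The work goes in short steps, Python scripts to look and compute and a tool call to move; the robot and the scene stay as the last step left them, time stands still between calls to the robot, and variables do not carry over. Pictures are saved under pics/ and viewed, about 8 in all and at most 12, crops included, and the job is handed in when it is done.

Besides the shell and the picture viewer there is one more tool, called after "Request:" by a JSON object that holds its "api" and its "payload", one argument or row to a line. step_arm: Moves the arm, as the interface text tells. Its arguments: {"type":"object","properties":{"increments":{"type":"string"},"claw":{"type":"number"}},"required":["increments"]}

```bash
ls; mkdir -p pics
python3 - <<'E'
from bench import *
import cv2,json
o=get_obs();print(o)
for n in("scene","side","wrist"):
    im=snapshot(n);cv2.imwrite(f"pics/{n}0.png",im[:,:,::-1]);print(n,calibration(n))
E
```

```text
pics
{'time': 0.0, 'joint_positions': array([ 1.18586707e+00,  8.79212798e-02,  1.37224234e+00, -5.69318999e-06,
        1.68359087e+00, -1.03118889e-01]), 'qvel': array([ 0.00105145,  0.00064867,  0.00170982,  0.00022002,  0.00124528,
       -0.0002176 ]), 'joint_torque': array([ 8.14599298e-04, -3.40187180e+01, -3.02422106e+01,  7.18861283e-02,
        3.32418596e-02, -1.69901627e-04]), 'tool_pos': array([0.15276213, 0.52779008, 0.20432865]), 'ee_rot': array([-3.13944172e+00, -2.16902903e-04,  2.85978142e+00]), 'wrist_force': array([-1.14976901, -0.42141261,  0.22271484]), 'wrist_torque': array([ 0.03508625, -0.01151568, -0.0343151 ]), 'width': 0.09378354378450296}
scene {'camera_matrix': array([[505.65030753,   0.        , 285.22035981],
       [  0.        , 505.65030753, 221.83165311],
       [  0.        ,   0.        ,   1.        ]]), 'eye': array([ 0.90708024, -0.8932441 ,  0.80084868]), 'orientation': array([0.92693358, 0.01336959, 0.4974982 ])}
side {'camera_matrix': array([[400.45114457,   0.        , 286.53810049],
       [  0.        , 400.45114457, 211.60544314],
       [  0.        ,   0.        ,   1.        ]]), 'eye': array([-0.04450123, -0.59476911,  0.59533606]), 'orientation': array([ 0.95468161, -0.01895751, -0.75062324])}
wrist {'camera_matrix': array([[321.51525775,   0.        , 282.58153866],
       [  0.        , 321.51525775, 209.03009413],
       [  0.        ,   0.        ,   1.        ]]), 'tool_from_camera': array([[-1.15082247e-04,  9.61815884e-01,  2.73697265e-01,
         7.94654752e-02],
       [ 9.99999828e-01,  2.68276120e-04, -5.22292416e-04,
         3.63817011e-04],
       [-5.75775582e-04,  2.73697157e-01, -9.61815749e-01,
        -1.78858136e-01],
       [ 0.00000000e+00,  0.00000000e+00,  0.00000000e+00,
         1.00000000e+00]])}
```

View pics/scene0.png

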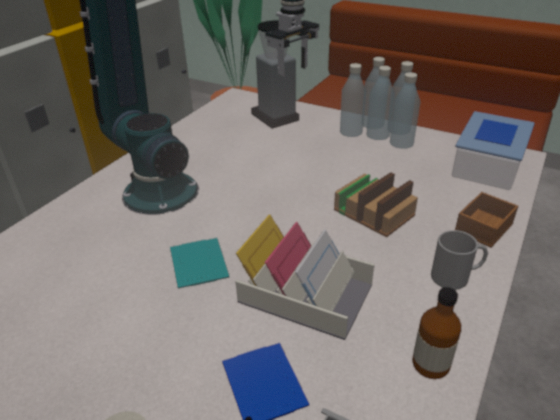

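View pics/side0.png

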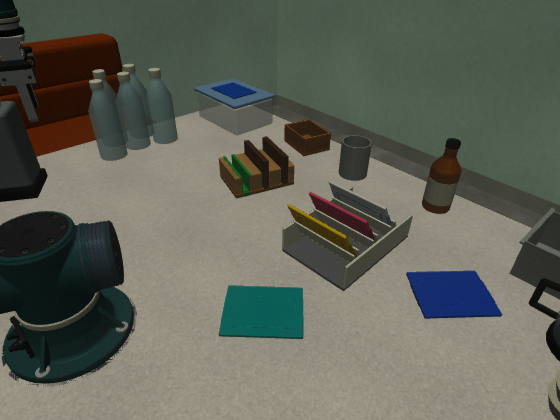

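```bash
python3 -c "
import bench;print([n for n in dir(bench) if n[0]!='_'],getattr(bench,'hold_point_z',None))"
```

```text
['IKError', 'calibration', 'close_job', 'get_obs', 'hold_point_z', 'snapshot'] 0.0188
```

```bash
cat > h.py <<'E'
from bench import *
import cv2,numpy as np
from scipy.spatial.transform import Rotation as R
def cam(n,obs=None):
    c=calibration(n);K=c["camera_matrix"]
    if n=="wrist":
        T=c["tool_from_camera"];Rt=R.from_euler("xyz",obs["ee_rot"]).as_matrix()
        return K,Rt@T[:3,:3],Rt@T[:3,3]+obs["tool_pos"]
    return K,R.from_euler("xyz",c["orientation"]).as_matrix(),c["eye"]
def ray(C,p):
    K,Rm,e=C;d=np.linalg.inv(K)@[p[0],p[1],1.];d=Rm@(d*[1,-1,-1]);return e,d/np.linalg.norm(d)
def onz(C,p,z):
    e,d=ray(C,p);return e+d*(z-e[2])/d[2]
def tri(C1,p1,C2,p2):
    a,u=ray(C1,p1);b,v=ray(C2,p2)
    s=np.linalg.lstsq(np.c_[u,-v],b-a,rcond=None)[0];P,Q=a+s[0]*u,b+s[1]*v
    return (P+Q)/2,np.linalg.norm(P-Q)
def proj(C,P):
    K,Rm,e=C;q=Rm.T@(np.asarray(P)-e)*[1,-1,-1];q=K@q;return q[:2]/q[2]
def mask(im,col):
    h=cv2.cvtColor(im,cv2.COLOR_RGB2HSV)
    lo,hi={"pink":((165,90,60),(179,255,255)),"green":((50,120,40),(72,255,255)),"yellow":((20,120,80),(32,255,255))}[col]
    m=cv2.inRange(h,lo,hi);n,l,s,c=cv2.connectedComponentsWithStats(m);return m,l,s,c
def quad(m):
    c=max(cv2.findContours(m,cv2.RETR_EXTERNAL,cv2.CHAIN_APPROX_NONE)[0],key=cv2.contourArea)
    c=cv2.convexHull(c)
    return cv2.approxPolyN(c,4,ensure_convex=True).reshape(-1,2)
E
python3 - <<'E'
from h import *
for n in("scene","side"):
    im=cv2.imread(f"pics/{n}0.png")[:,:,::-1].copy()
    for c in("pink","green"):
        m,l,s,ce=mask(im,c);print(n,c,[(tuple(a),tuple(b.round())) for a,b in zip(s[1:],ce[1:]) if a[4]>15]);
        if c=="pink":print(quad(m))
S=cv2.imread("pics/scene0.png")[200:340,220:390];D=cv2.imread("pics/side0.png")[130:290,210:420]
f=lambda a:cv2.resize(a,(398,560) if 0 else None,fx=3.6,fy=3.6,interpolation=cv2.INTER_CUBIC)
cv2.imwrite("pics/c1.png",cv2.resize(S,None,fx=4.2,fy=4.2,interpolation=cv2.INTER_CUBIC))
cv2.imwrite("pics/c2.png",cv2.resize(D,None,fx=3.6,fy=3.6,interpolation=cv2.INTER_CUBIC))
E
```

```text
scene pink [((np.int32(266), np.int32(223), np.int32(44), np.int32(65), np.int32(1398)), (np.float64(288.0), np.float64(255.0)))]
[[310 246]
 [280 289]
 [265 262]
 [296 221]]
scene green []
side pink [((np.int32(309), np.int32(192), np.int32(62), np.int32(39), np.int32(241)), (np.float64(341.0), np.float64(209.0)))]
[[366 220]
 [372 232]
 [308 194]
 [310 192]]
side green [((np.int32(224), np.int32(154), np.int32(27), np.int32(42), np.int32(388)), (np.float64(241.0), np.float64(173.0)))]
```

View pics/c1.png

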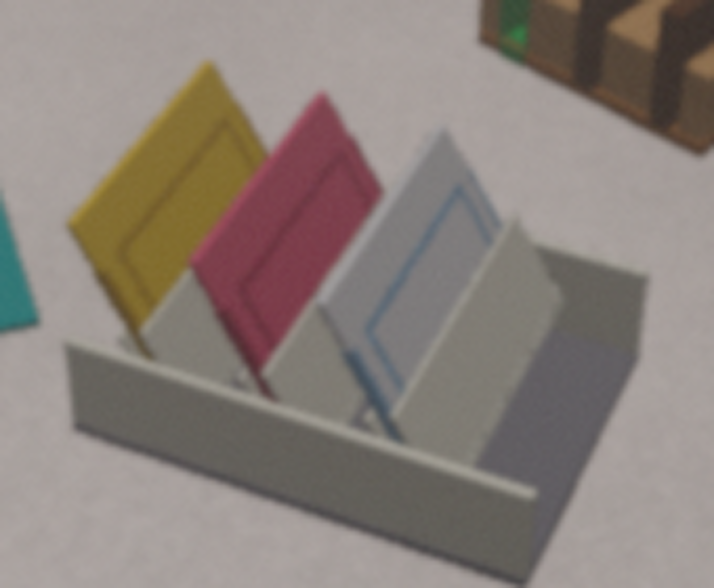

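View pics/c2.png

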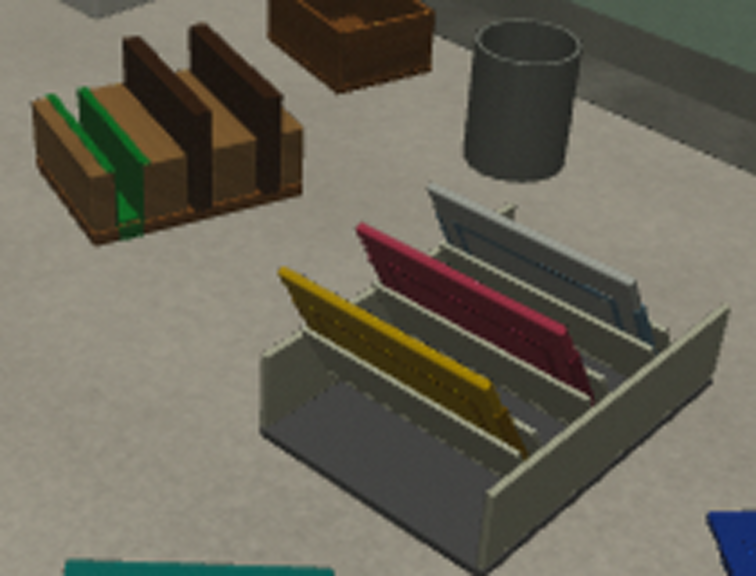

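Run:
```python
from h import *
S=cam("scene");D=cam("side")
s=lambda u,v:(u/4.2+220-.4,v/4.2+200-.4); d=lambda u,v:(u/3.6+210-.4,v/3.6+130-.4)
A,B=tri(S,s(322,93),D,d(360,225)),tri(S,s(192,265),D,d(563,328));print("pink top",A,B,np.linalg.norm(A[0]-B[0]))
print("rack wall",tri(S,s(66,345),D,d(490,495)),tri(S,s(535,493),D,d(727,310)))
for p in [(33,102),(50,95),(80,90),(113,170),(109,178),(147,162),(185,155),(300,125)]:print(p,onz(D,d(*p),.062).round(4))
for p in [(98,243),(302,190)]:print(p,onz(D,d(*p),0).round(4))
for p in [(480,40),(705,153)]:print("sc",p,onz(S,s(*p),0).round(4))
```

```text
pink top (array([ 0.4951278 , -0.10216318,  0.13183972]), np.float64(0.0006013734833959396)) (array([ 0.50270044, -0.24917044,  0.1316296 ]), np.float64(0.0032155192956281227)) 0.1472023220588699
rack wall (array([ 0.43511213, -0.26408615,  0.06178214]), np.float64(0.002805758405458226)) (array([ 0.68218784, -0.25077191,  0.06230894]), np.float64(0.00382897795168406))
(33, 102) [0.5122 0.2679 0.062 ]
(50, 95) [0.5291 0.2688 0.062 ]
(80, 90) [0.5521 0.2602 0.062 ]
(113, 170) [0.4948 0.1434 0.062 ]
(109, 178) [0.4857 0.1363 0.062 ]
(147, 162) [0.5207 0.1362 0.062 ]
(185, 155) [0.5483 0.1258 0.062 ]
(300, 125) [0.6445 0.1032 0.062 ]
(98, 243) [0.483 0.151 0.   ]
(302, 190) [0.6514 0.1054 0.    ]
sc (480, 40) [0.4785 0.1513 0.    ]
sc (705, 153) [0.6468 0.1063 0.    ]
```

```bash
cat >> h.py <<'E'
def plan(p,Rm,n,obs=None,start=None):
    o=obs or get_obs();p0,R0=start or (o["tool_pos"],R.from_euler("xyz",o["ee_rot"]))
    w=(R0.inv()*Rm).as_rotvec();rows=[]
    for i in range(n):
        Ri=R0*R.from_rotvec(w*i/n);rows.append(np.r_[Ri.inv().apply((p-p0)/n)*100,w/n])
    for i in range(0,n,5):print("; ".join(" ".join(f"{v:.2f}" for v in r) for r in rows[i:i+5]))
def tool(yaw,tilt):  # z outward-tilted along (cos yaw,sin yaw); y across
    u=np.array([np.cos(yaw),np.sin(yaw),0]);k=np.array([0,0,1.])
    z=np.sin(tilt)*u-np.cos(tilt)*k;y=np.cos(tilt)*u+np.sin(tilt)*k
    return R.from_matrix(np.c_[np.cross(y,z),y,z])
E
python3 - <<'E'
from h import *
Rt=tool(.053,np.pi/6);top=np.array([.499,-.176,.134])
z=Rt.as_matrix()[:,2]
print(top-z*.08, Rt.as_euler("xyz"));plan(top-z*.08,Rt,17)
E
```

```text
[ 0.45905617 -0.17811901  0.20328203] [2.61799388 0.         1.62379633]
-2.89 -3.49 0.01 -0.03 -0.02 0.07; -3.13 -3.27 -0.02 -0.03 -0.02 0.07; -3.35 -3.04 -0.04 -0.03 -0.02 0.07; -3.56 -2.80 -0.06 -0.03 -0.02 0.07; -3.75 -2.54 -0.06 -0.03 -0.02 0.07
-3.92 -2.26 -0.05 -0.03 -0.02 0.07; -4.07 -1.98 -0.03 -0.03 -0.02 0.07; -4.20 -1.68 -0.00 -0.03 -0.02 0.07; -4.31 -1.38 0.04 -0.03 -0.02 0.07; -4.40 -1.07 0.09 -0.03 -0.02 0.07
-4.46 -0.76 0.15 -0.03 -0.02 0.07; -4.50 -0.45 0.21 -0.03 -0.02 0.07; -4.52 -0.14 0.29 -0.03 -0.02 0.07; -4.51 0.17 0.38 -0.03 -0.02 0.07; -4.48 0.48 0.47 -0.03 -0.02 0.07
-4.42 0.78 0.57 -0.03 -0.02 0.07; -4.34 1.08 0.68 -0.03 -0.02 0.07
```

Request:
{"api": "step_arm", "payload": {
  "increments": "-2.9 -3.5 0 -0.03 -0.02 0.07; -3.1 -3.3 0 -0.03 -0.02 0.07; -3.3 -3.0 0 -0.03 -0.02 0.07; -3.5 -2.8 0 -0.03 -0.02 0.07; -3.7 -2.5 0 -0.03 -0.02 0.07",
  "claw": 0
}}

```text
time: 0.65
tool_pos: [0.2425, 0.3204, 0.2021]
ee_rot: [2.976, 0.072, 2.501]
wrist_force: [1.0, -0.1, 1.1]
width: 0.0574
```

Request:
{"api": "step_arm", "payload": {
  "increments": "-3.9 -2.3 0 -0.03 -0.02 0.07; -4.1 -2.0 0 -0.03 -0.02 0.07; -4.2 -1.7 0 -0.03 -0.02 0.07; -4.3 -1.4 0 -0.03 -0.02 0.07; -4.4 -1.1 0 -0.03 -0.02 0.07"
}}

```text
time: 1.15
tool_pos: [0.3328, 0.1129, 0.2005]
ee_rot: [2.795, 0.081, 2.137]
wrist_force: [1.0, -0.2, 0.6]
width: 0.0472
```

Run:
```python
from h import *
print(get_obs()["time"],get_obs()["tool_pos"],get_obs()["width"])
Rt=tool(.053,np.pi/6);top=np.array([.499,-.176,.134])
z=Rt.as_matrix()[:,2];plan(top-z*.08,Rt,8)
```

```text
1.15 [0.33280241 0.11286869 0.20051125] 0.04722455659443852
-3.91 -0.68 0.06 -0.02 -0.02 0.06; -3.94 -0.43 0.12 -0.02 -0.02 0.06; -3.96 -0.19 0.18 -0.02 -0.02 0.06; -3.96 0.05 0.25 -0.02 -0.02 0.06; -3.94 0.29 0.33 -0.02 -0.02 0.06
-3.91 0.53 0.40 -0.02 -0.02 0.06; -3.86 0.76 0.49 -0.02 -0.02 0.06; -3.80 0.99 0.57 -0.02 -0.02 0.06
```

Request:
{"api": "step_arm", "payload": {
  "increments": "-3.9 -0.7 0 -0.02 -0.02 0.06; -3.9 -0.4 0.1 -0.02 -0.02 0.06; -4.0 -0.2 0.2 -0.02 -0.02 0.06; -4.0 0.1 0.2 -0.02 -0.02 0.06; -3.9 0.3 0.3 -0.02 -0.02 0.06"
}}

```text
time: 1.65
tool_pos: [0.4127, -0.0693, 0.2047]
ee_rot: [2.674, 0.054, 1.818]
wrist_force: [1.3, 0.6, 0.8]
width: 0.0468
```

Request:
{"api": "step_arm", "payload": {
  "increments": "-3.9 0.5 0.4 -0.02 -0.02 0.06; -3.9 0.8 0.5 -0.02 -0.02 0.06; -3.8 1.0 0.5 -0.02 -0.02 0.06; 0 0 0 0 0 0; 0 0 0 0 0 0"
}}

```text
time: 2.15
tool_pos: [0.4604, -0.1763, 0.2074]
ee_rot: [2.61, 0.018, 1.635]
wrist_force: [-0.6, -0.5, -0.2]
width: 0.0465
```

Run:
```python
from h import *
o=get_obs();im=snapshot("wrist");cv2.imwrite("pics/w1.png",im[:,:,::-1]);np.save("w1.npy",np.r_[o["tool_pos"],o["ee_rot"]])
print(o["tool_pos"],o["ee_rot"]);m,*_=mask(im,"pink");q=quad(m);print(q.tolist());C=cam("wrist",o)
print("pred top corners",[proj(C,P).round() for P in ([.4951,-.102,.134],[.5027,-.249,.134])])
```

```text
[ 0.46036655 -0.17628405  0.20740123] [2.60981539 0.01823342 1.63539721]
[[281, 123], [279, 291], [271, 291], [273, 123]]
pred top corners [array([279., 127.]), array([276., 293.])]
```

View pics/w1.png

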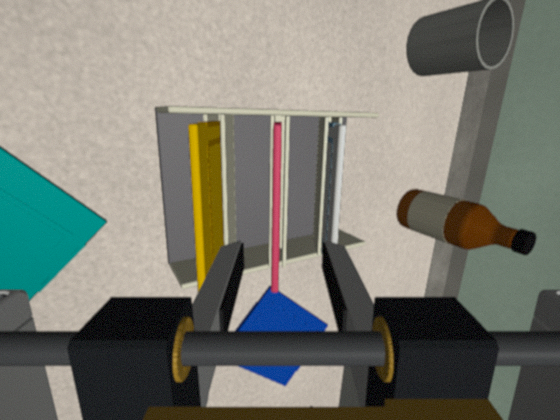

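Run:
```python
from h import *
v=np.load("w1.npy");o={"tool_pos":v[:3],"ee_rot":v[3:]};C=cam("wrist",o)
a,b=[onz(C,p,.134) for p in((277.2,122.5),(275.2,291.5))];print(a,b,np.linalg.norm(a-b))
d=a-b;yaw=np.arctan2(-d[0],d[1]);c=(a+b)/2;print("yaw",yaw,c)
Rt=tool(yaw,np.pi/6);z=Rt.as_matrix()[:,2]
np.save("top.npy",np.r_[c,yaw]);plan(c+z*.036,Rt,5)
```

```text
[ 0.4932117  -0.09891859  0.134     ] [ 0.50143532 -0.24762451  0.134     ] 0.14893314182025366
yaw 0.05524490326315594 [ 0.49732351 -0.17327155  0.134     ]
0.03 -0.12 2.37 0.00 0.00 0.00; 0.03 -0.11 2.37 0.00 0.00 0.00; 0.02 -0.11 2.37 0.00 0.00 0.00; 0.02 -0.11 2.37 0.00 0.00 0.00; 0.01 -0.10 2.37 0.00 0.00 0.00
```

Request:
{"api": "step_arm", "payload": {
  "increments": "0 -0.1 2.4 0 0 0; 0 -0.1 2.4 0 0 0; 0 -0.1 2.4 0 0 0; 0 -0.1 0 0 0 0"
}}

```text
time: 2.6
tool_pos: [0.4927, -0.1723, 0.1407]
ee_rot: [2.613, 0.016, 1.64]
wrist_force: [-0.1, 0.2, -0.5]
width: 0.047
```

Run:
```python
from h import *
v=np.load("top.npy");Rt=tool(v[3],np.pi/6);z=Rt.as_matrix()[:,2];o=get_obs()
print((R.from_euler("xyz",o["ee_rot"]).inv()*Rt).as_rotvec(),o["wrist_force"]);plan(v[:3]+z*.036,Rt,2)
```

```text
[0.00501634 0.00683193 0.01956282] [-0.12597295  0.16551889 -0.54963788]
-0.05 0.02 2.20 0.00 0.00 0.01; -0.05 0.02 2.20 0.00 0.00 0.01
```

Request:
{"api": "step_arm", "payload": {
  "increments": "-0.1 0 2.2 0.005 0.007 0.02; 0 0 2.2 0 0 0; 0 0 0 0 0 0"
}}

```text
time: 2.9
tool_pos: [0.5154, -0.1737, 0.1047]
ee_rot: [2.616, 0.001, 1.625]
wrist_force: [0.3, 0.0, -0.9]
width: 0.0471
```

Request:
{"api": "step_arm", "payload": {
  "increments": "0 0 0 0 0 0; 0 0 0 0 0 0; 0 0 0 0 0 0; 0 0 0 0 0 0; 0 0 0 0 0 0",
  "claw": 1
}}

```text
time: 3.4
tool_pos: [0.5163, -0.1757, 0.107]
ee_rot: [2.612, 0.004, 1.622]
wrist_force: [0.0, -0.5, -0.4]
width: 0.0105
```

Request:
{"api": "step_arm", "payload": {
  "increments": "0 0 0 0 0 0; 0 0 -0.5 0 0 0; 0 0 -1 0 0 0; 0 0 -1 0 0 0"
}}

```text
time: 3.8
tool_pos: [0.5033, -0.1759, 0.1283]
ee_rot: [2.613, 0.003, 1.622]
wrist_force: [0.7, 0.2, -1.5]
width: 0.0069
```

Request:
{"api": "step_arm", "payload": {
  "increments": "0 0 -1.5 0 0 0; 0 0 -2 0 0 0; 0 0 -2 0 0 0; 0 0 -2 0 0 0; 0 0 -2 0 0 0"
}}

```text
time: 4.3
tool_pos: [0.4552, -0.1782, 0.2116]
ee_rot: [2.612, 0.005, 1.622]
wrist_force: [-0.3, -0.7, -1.0]
width: 0.0069
```

Request:
{"api": "step_arm", "payload": {
  "increments": "0 0 -2 0 0 0; 0 0 -1 0 0 0; 0 0 0 0 0 0; 0 0 0 0 0 0"
}}

```text
time: 4.7
tool_pos: [0.4406, -0.1789, 0.2355]
ee_rot: [2.613, 0.004, 1.622]
wrist_force: [0.5, 0.4, -1.5]
width: 0.0065
```

Run:
```python
from h import *
o=get_obs();im=snapshot("wrist");print(o["tool_pos"],o["width"],o["wrist_force"])
s=snapshot("side");cv2.imwrite("pics/s2.png",np.hstack([im,s])[:, :, ::-1][::1]);cv2.imwrite("pics/s2.png",cv2.resize(np.hstack([im[60:],s[60:]])[:,:,::-1],(800,257)))
```

```text
[ 0.44062169 -0.17888094  0.23553563] 0.006491089620869161 [ 0.50503407  0.35000338 -1.51722865]
```

View pics/s2.png

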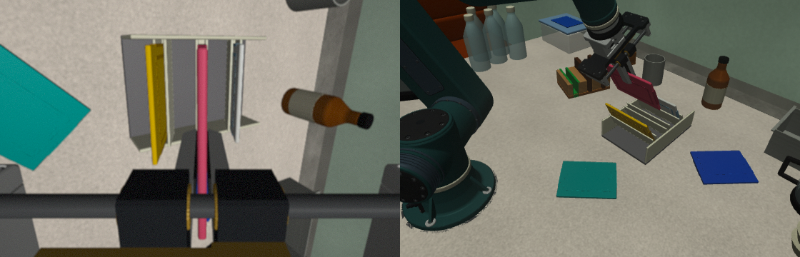

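Run:
```python
from h import *
plan(np.array([.499,.107,.275]),tool(-.264,0),9)
```

```text
3.13 0.93 0.01 0.06 -0.01 0.03; 3.16 0.82 -0.07 0.06 -0.01 0.03; 3.19 0.71 -0.14 0.06 -0.01 0.03; 3.21 0.59 -0.20 0.06 -0.01 0.03; 3.23 0.46 -0.26 0.06 -0.01 0.03
3.24 0.34 -0.32 0.06 -0.01 0.03; 3.24 0.20 -0.36 0.06 -0.01 0.03; 3.24 0.07 -0.40 0.06 -0.01 0.03; 3.24 -0.06 -0.43 0.06 -0.01 0.03
```

Request:
{"api": "step_arm", "payload": {
  "increments": "3.1 0.9 -0.3 0.06 -0.01 0.03; 3.2 0.8 -0.3 0.06 -0.01 0.03; 3.2 0.7 -0.2 0.06 -0.01 0.03; 3.2 0.6 -0.2 0.06 -0.01 0.03; 3.2 0.5 -0.2 0.06 -0.01 0.03"
}}

```text
time: 5.3
tool_pos: [0.4696, -0.0183, 0.2612]
ee_rot: [2.916, -0.005, 1.465]
wrist_force: [0.8, 0.4, -0.6]
width: 0.0066
```

Request:
{"api": "step_arm", "payload": {
  "increments": "3.2 0.3 -0.3 0.06 -0.01 0.03; 3.2 0.2 -0.3 0.06 -0.01 0.03; 3.2 0.1 -0.4 0.06 -0.01 0.03; 3.2 0 -0.4 0.06 -0.01 0.03; 0 0 0 0 0 0"
}}

```text
time: 5.8
tool_pos: [0.4945, 0.1094, 0.2735]
ee_rot: [-3.125, 0.021, 1.347]
wrist_force: [-0.1, -0.4, -1.2]
width: 0.0067
```

Request:
{"api": "step_arm", "payload": {
  "increments": "0 0 0 0 0 0; 0 0 0 0 0 0"
}}

```text
time: 6.0
tool_pos: [0.4927, 0.1052, 0.2758]
ee_rot: [-3.13, 0.022, 1.341]
wrist_force: [-0.4, -0.5, -1.1]
width: 0.0069
```

Run:
```python
from h import *
o=get_obs();im=snapshot("wrist");cv2.imwrite("pics/w3.png",im[:,:,::-1]);np.save("w3.npy",np.r_[o["tool_pos"],o["ee_rot"]])
print(o["tool_pos"],o["ee_rot"],o["width"]);C=cam("wrist",o)
for c in("green","pink"):
    m,l,s,ce=mask(im,c);print([(a.tolist(),b.round().tolist()) for a,b in zip(s[1:],ce[1:]) if a[4]>40])
print(proj(C,[.5255,.204,.062]))
```

```text
[0.49265687 0.10520643 0.27577544] [-3.12962731  0.02215744  1.34134534] 0.006886530410337655
[([276, 30, 35, 123, 2754], [293.0, 86.0])]
[([275, 123, 16, 209, 2874], [283.0, 227.0]), ([277, 365, 12, 30, 321], [283.0, 379.0])]
[292.75860611  92.10114091]
```

View pics/w3.png

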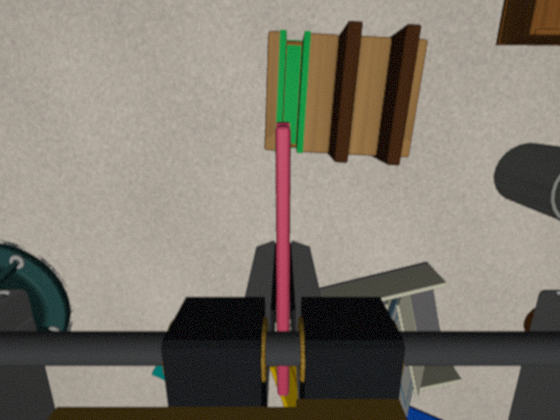

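Run:
```python
from h import *
v=np.load("w3.npy");o={"tool_pos":v[:3],"ee_rot":v[3:]};C=cam("wrist",o)
im=cv2.imread("pics/w3.png")[:,:,::-1].copy();m,*_=mask(im,"green")
rows=np.arange(36,118);c=[(np.nonzero(m[r])[0][[0,-1]]).mean() for r in rows]
wd=[np.ptp(np.nonzero(m[r])[0]) for r in rows];print("width",np.median(wd))
k=np.polyfit(rows,c,1);print(k,np.std(np.polyval(k,rows)-c))
a,b=[onz(C,(np.polyval(k,r),r),.062) for r in(30.5,151.5)];d=a-b;print(a,b,np.linalg.norm(d));yaw=np.arctan2(-d[0],d[1]);ctr=(a+b)/2
print("yaw",yaw,ctr)
mp,*_=mask(im,"pink");q=[(np.nonzero(mp[r])[0][[0,-1]]).mean() for r in(130,160,200,240)];print(q)
# where the lid's lower edge (88 mm below TCP) and upper edge should appear if square
Rm=R.from_euler("xyz",v[3:])
for P in([.075,0,.088],[.075,0,-.032]):print(proj(C,Rm.apply(P)+v[:3]))
np.save("bay.npy",np.r_[ctr,yaw])
plan(np.r_[ctr[:2],.24],tool(yaw,0),4)
```

```text
width 29.0
[-5.60779704e-02  2.96893623e+02] 0.2035667071402628
[0.54183036 0.26481756 0.062     ] [0.50564904 0.13946473 0.062     ] 0.13047000389753333
yaw -0.28099863050607365 [0.5237397  0.20214115 0.062     ]
[np.float64(282.5), np.float64(282.5), np.float64(282.5), np.float64(282.5)]
[282.14351647 124.39737216]
[281.89627336 129.68660594]
2.56 0.21 0.85 -0.00 0.01 0.01; 2.56 0.18 0.86 -0.00 0.01 0.01; 2.56 0.14 0.88 -0.00 0.01 0.01; 2.55 0.11 0.89 -0.00 0.01 0.01
```

Request:
{"api": "step_arm", "payload": {
  "increments": "2.6 0.2 0.8 0 0.01 0.01; 2.6 0.2 0.8 0 0.01 0.01; 2.5 0.1 0.9 0 0.01 0.01; 2.5 0.1 0.9 0 0.01 0.01; 0 0 0 0 0 0"
}}

```text
time: 6.55
tool_pos: [0.5224, 0.2037, 0.24]
ee_rot: [-3.128, -0.018, 1.302]
wrist_force: [0.2, -0.2, -1.8]
width: 0.0068
```

Request:
{"api": "step_arm", "payload": {
  "increments": "0 0 0 0 0 0; 0 0 0 0 0 0"
}}

```text
time: 6.75
tool_pos: [0.5231, 0.2018, 0.2426]
ee_rot: [-3.132, -0.018, 1.3]
wrist_force: [-0.0, -0.1, -1.1]
width: 0.0069
```

Run:
```python
from h import *
v=np.load("bay.npy");Rt=tool(v[3],0);o=get_obs();print(o["tool_pos"],v)
print((R.from_euler("xyz",o["ee_rot"]).inv()*Rt).as_rotvec());plan(np.r_[v[:2],.17],Rt,3)
im=snapshot("wrist");cv2.imwrite("pics/w4.png",cv2.resize(im[60:400,180:400],None,fx=1.7,fy=1.7)[:,:,::-1])
```

```text
[0.52309663 0.20183461 0.24262449] [ 0.5237397   0.20214115  0.062      -0.28099863]
[-0.00979371 -0.01802145  0.00999405]
-0.03 0.04 2.42 -0.00 -0.01 0.00; -0.01 0.03 2.42 -0.00 -0.01 0.00; 0.00 0.03 2.42 -0.00 -0.01 0.00
```

View pics/w4.png

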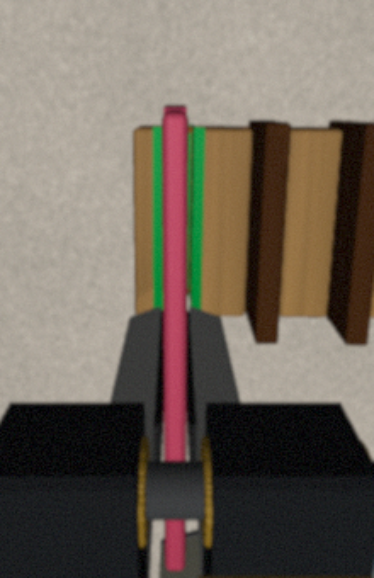

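Request:
{"api": "step_arm", "payload": {
  "increments": "0 0.1 2.4 -0.01 -0.018 0.01; 0 0 2.4 0 0 0; 0 0 2.4 0 0 0; 0 0 0 0 0 0; 0 0 0 0 0 0"
}}

```text
time: 7.3
tool_pos: [0.5239, 0.2027, 0.1704]
ee_rot: [-3.141, 0.0, 1.29]
wrist_force: [-0.6, 0.3, -1.3]
width: 0.0068
```

Run:
```python
from h import *
v=np.load("bay.npy");Rt=tool(v[3],0);o=get_obs();print(o["tool_pos"],v,o["wrist_force"])
print((R.from_euler("xyz",o["ee_rot"]).inv()*Rt).as_rotvec());plan(np.r_[v[:2],.102],Rt,4)
im=snapshot("wrist");m,*_=mask(im,"green");mp,*_=mask(im,"pink")
for r in range(100,230,20):
    g=np.nonzero(m[r])[0];p=np.nonzero(mp[r])[0];print(r,g[[0,-1]] if len(g) else g,p[[0,-1]] if len(p) else p)
```

```text
[0.5239406  0.20272536 0.17035325] [ 0.5237397   0.20214115  0.062      -0.28099863] [-0.58645208  0.31310122 -1.34827407]
[-9.46521606e-04  2.42103280e-05  5.06828572e-04]
-0.02 0.00 1.71 -0.00 0.00 0.00; -0.02 0.00 1.71 -0.00 0.00 0.00; -0.02 0.00 1.71 -0.00 0.00 0.00; -0.02 -0.00 1.71 -0.00 0.00 0.00
100 [] []
120 [] []
140 [264 301] [276 289]
160 [264 301] [277 289]
180 [264 300] [277 289]
200 [265 300] [277 288]
220 [265 300] [277 288]
```

Request:
{"api": "step_arm", "payload": {
  "increments": "0 0 1.6 0 0 0; 0 0 1.6 0 0 0; 0 0 1.6 0 0 0; 0 0 1.0 0 0 0; 0 0 0.3 0 0 0"
}}

```text
time: 7.85
tool_pos: [0.5239, 0.2032, 0.1089]
ee_rot: [-3.141, 0.0, 1.291]
wrist_force: [0.5, 0.1, -0.7]
width: 0.0068
```

Request:
{"api": "step_arm", "payload": {
  "increments": "0 0 0 0 0 0; 0 0 0 0 0 0; 0 0 0.2 0 0 0; 0 0 0 0 0 0"
}}

```text
time: 8.25
tool_pos: [0.524, 0.2034, 0.107]
ee_rot: [-3.141, -0.0, 1.291]
wrist_force: [0.2, -0.5, -0.8]
width: 0.007
```

Request:
{"api": "step_arm", "payload": {
  "increments": "0 0 0.2 0 0 0; 0 0 0 0 0 0; 0 0 0 0 0 0"
}}

```text
time: 8.55
tool_pos: [0.5237, 0.2033, 0.1045]
ee_rot: [-3.14, 0.0, 1.291]
wrist_force: [-0.1, -0.6, -0.8]
width: 0.007
```

Request:
{"api": "step_arm", "payload": {
  "increments": "0 0 0.15 0 0 0; 0 0 0 0 0 0; 0 0 0 0 0 0"
}}

```text
time: 8.85
tool_pos: [0.5237, 0.2034, 0.1031]
ee_rot: [-3.14, 0.0, 1.291]
wrist_force: [0.9, 0.4, -1.5]
width: 0.0073
```

Request:
{"api": "step_arm", "payload": {
  "increments": "0 0 0.15 0 0 0; 0 0 0 0 0 0; 0 0 0 0 0 0"
}}

```text
time: 9.15
tool_pos: [0.524, 0.2034, 0.1019]
ee_rot: [-3.141, -0.0, 1.291]
wrist_force: [0.1, 0.0, -0.1]
width: 0.0068
```

Request:
{"api": "step_arm", "payload": {
  "increments": "0 0 0.15 0 0 0; 0 0 0 0 0 0; 0 0 0 0 0 0"
}}

```text
time: 9.45
tool_pos: [0.5241, 0.2037, 0.1017]
ee_rot: [-3.142, -0.001, 1.291]
wrist_force: [-1.5, 0.5, 5.3]
width: 0.0071
```

Request:
{"api": "step_arm", "payload": {
  "increments": "0 0 0.15 0 0 0; 0 0 0 0 0 0; 0 0 0 0 0 0"
}}

```text
time: 9.75
tool_pos: [0.5242, 0.2038, 0.1017]
ee_rot: [3.141, -0.001, 1.291]
wrist_force: [-2.9, 0.4, 10.6]
width: 0.0068
```

Request:
{"api": "step_arm", "payload": {
  "increments": "0 0 -0.15 0 0 0; 0 0 0 0 0 0; 0 0 0 0 0 0"
}}

```text
time: 10.05
tool_pos: [0.5242, 0.2037, 0.1017]
ee_rot: [3.142, -0.001, 1.291]
wrist_force: [-1.4, 0.6, 6.7]
width: 0.007
```

Request:
{"api": "step_arm", "payload": {
  "increments": "0 0 0 0 0 0; 0 0 0 0 0 0; 0 0 0 0 0 0; 0 0 0 0 0 0; 0 0 0 0 0 0",
  "claw": -0.3
}}

```text
time: 10.55
tool_pos: [0.5236, 0.2033, 0.0997]
ee_rot: [-3.14, 0.0, 1.291]
wrist_force: [0.2, 0.1, 0.0]
width: 0.0435
```

Run:
```python
from h import *
o=get_obs();print(o["width"],o["wrist_force"])
im=snapshot("wrist");cv2.imwrite("pics/w5.png",im[:,:,::-1])
```

```text
0.043478045473342754 [0.24356868 0.14207277 0.04472011]
```

View pics/w5.png

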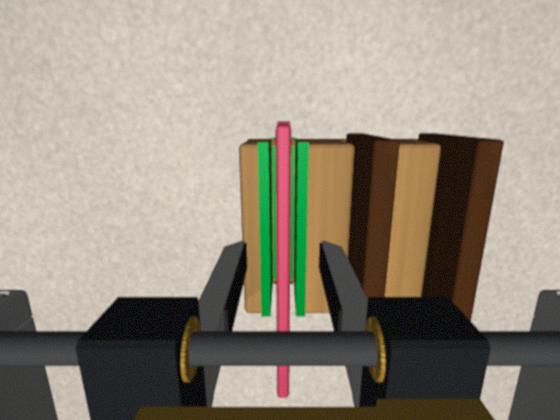

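The lid stands upright in the bay (columns 276–289, centred between the green edgings at 265 and 302), with the fingers clear of it on both sides. I now withdraw straight up.

Request:
{"api": "step_arm", "payload": {
  "increments": "0 0 0 0 0 0; 0 0 -0.5 0 0 0; 0 0 -1 0 0 0; 0 0 -2 0 0 0; 0 0 -3 0 0 0"
}}

```text
time: 11.1
tool_pos: [0.5229, 0.2031, 0.1649]
ee_rot: [-3.138, 0.002, 1.291]
wrist_force: [0.8, 0.8, 0.3]
width: 0.0608
```

Request:
{"api": "step_arm", "payload": {
  "increments": "0 0 -4 0 0 0; 0 0 -4 0 0 0; 0 0 -2 0 0 0; 0 0 0 0 0 0; 0 0 0 0 0 0"
}}

```text
time: 11.6
tool_pos: [0.524, 0.2033, 0.2653]
ee_rot: [-3.141, -0.0, 1.291]
wrist_force: [-0.1, 1.0, -0.0]
width: 0.0611
```

Run:
```python
from h import *
o=get_obs();print(o["tool_pos"],o["wrist_force"],o["width"])
s=snapshot("side");c=snapshot("scene")
a=cv2.resize(s[100:290,200:420],(400,345));b=cv2.resize(c[150:340,220:440],(400,345));cv2.imwrite("pics/f.png",np.hstack([a,b])[:,:,::-1])
```

```text
[0.52399879 0.2033202  0.26530905] [-0.06233099  0.98444321 -0.02034789] 0.061083879426556506
```

View pics/f.png

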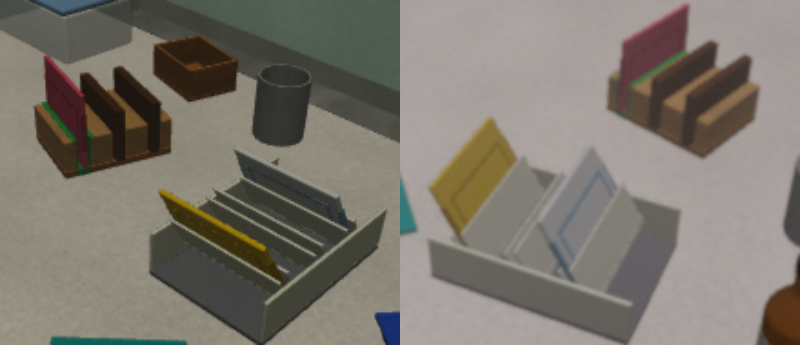

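The pink lid stands in the green bay, leaning slightly. The yellow and white lids and both boards look undisturbed, and the gripper is clear.

```bash
python3 -c "
from bench import *
print(close_job())"
```

```text
the job is handed in; nothing more can be done
None
```

I slid the pink lid up out of the middle rack slot by its upper edge and lowered it into the bay with the green pad. The wrist force rose to about 5 N at the expected height, which showed it was resting on the pad. I pushed a little further (to about 10 N), eased back, released it, lifted the gripper clear and handed the job in at about 12 s of the 42 s allowed.

- **Lid:** the last pictures show it standing in the green bay with its upper edge up and leaning slightly at most. Before release it was centred across the bay to within a pixel.
- **Other parts:** the yellow and white lids and both boards look where they were. I judged this by eye and did not measure them again.
- **Robot:** the gripper hung about 0.13 m above the lid, with about 1 N on the wrist sensor, the same as its noise in free air.
- **Disagreement:** the first estimate from the two fixed cameras put heights 2 to 4 mm low. I used the given dimensions and the wrist camera instead. No check failed.

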